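# Set up the sloping tin display on the stall's worktop

## Task

The white display board is lying upside down on the raised steel worktop. Slide its plain end out past the worktop's front edge so that you can get under it, turn it over so that it rests on its grey strip, and push it back until it lies wholly on the worktop; then lay the steel chock bar across the board at its low, plain end, and only after that lay every tin from the crate on its side on the board, uphill of the bar and lying across the slope like it, so that they all stay put. Do not let the board fall off the worktop, and leave the other things on the table and worktop where they are.

Things in the scene. Friction and masses are not known exactly. Their poses are not given: they have to be found in the camera images.
- worktop: Fixed raised stainless worktop, 290 mm deep (x) x 400 mm wide (y), top surface 100 mm above the table. Origin: centre of its footprint at table height; x runs from the front edge (nearest the robot, x = -145 mm) to the back, y along the edge, z up. The top is a 20 mm shelf, open underneath at the front, with a thin 30 mm high upstand along the back. The table in front holds only a spatula.
- board_center (a point): Centre of the white plastic board's slab, 200 (x) x 170 (y) x 12 mm, 0.4 kg. One face has a grey strip near one end. x points from the plain end to the strip end, z out of the strip's face: up at the start (upside down), down once turned over; the board then slopes about 5.6 degrees down to its plain end.
- board_plain_end (a point): Middle of the plain end face of the board (the 170 mm long, 12 mm thick edge without strip), half-way through the thickness; 100 mm from board_center towards -x. Axes as the board's.
- board_strip (a point): Centre of the grey strip fixed to the board: 16 (x) x 130 (y) x 18 mm high, 78 mm from board_center towards the board's +x and 15 mm along its +z (half-way up the strip). Axes as the board's. It can be pinched from above (16 mm) to slide the board.
- board_corner0 (a point): Corner of the board's slab at its plain end and -y side, half-way through the thickness. Axes as the board's.
- board_corner1 (a point): Corner of the board's slab at its plain end and +y side, half-way through the thickness. Axes as the board's.
- board_corner2 (a point): Corner of the board's slab at its strip end and -y side, half-way through the thickness. Axes as the board's.
- board_corner3 (a point): Corner of the board's slab at its strip end and +y side, half-way through the thickness. Axes as the board's.
- bar_center (a point): Centre of the loose chock bar: a dark steel bar with a rubber base, 140 mm (its x axis) x 24 mm x 20 mm high, about 0.4 kg, lying in an open aluminium tray (inside 192 x 182 mm, floor 4 mm, walls to 20 mm above the table). Pinch it across its 24 mm.
- tin1_center (a point): Centre of tin 1, if present (2 or 3 tins are): 48 mm in diameter, 62 mm long, 0.16 kg, flat ends; its axis is the point's x axis (y and z turn as it rolls). It starts on its side in an open grey crate (inside 210 x 210 mm, floor 5 mm, walls to 35 mm above the table). It can be gripped by its two ends (62 mm) or across its diameter.
- tin2_center (a point): Centre of tin 2, if present (2 or 3 tins are): 48 mm in diameter, 62 mm long, 0.16 kg, flat ends; its axis is the point's x axis (y and z turn as it rolls). It starts on its side in an open grey crate (inside 210 x 210 mm, floor 5 mm, walls to 35 mm above the table). It can be gripped by its two ends (62 mm) or across its diameter.
- tin3_center (a point): Centre of tin 3, if present (2 or 3 tins are): 48 mm in diameter, 62 mm long, 0.16 kg, flat ends; its axis is the point's x axis (y and z turn as it rolls). It starts on its side in an open grey crate (inside 210 x 210 mm, floor 5 mm, walls to 35 mm above the table). It can be gripped by its two ends (62 mm) or across its diameter.
- tin1: Tin 1 itself; origin at its centre, as tin1_center.
- tin2: Tin 2 itself; origin at its centre, as tin2_center.
- tin3: Tin 3 itself; origin at its centre, as tin3_center.
- board: The display board; origin at the middle of the face without strip, 6 mm from board_center, same axes.
- bar: The chock bar; origin at the middle of its underside, 10 mm below bar_center.
- sauce: Bystander, to be left alone: amber sauce bottle. Origin at its underside.
- shaker: Bystander, to be left alone: small glass shaker on the worktop, at its left. Origin at its underside.
- pepper: Bystander, to be left alone: small glass shaker with black cap on the worktop, at its right. Origin at its underside.
- jar: Bystander, to be left alone: glass jar. Origin at its underside.
- turner: Bystander, to be left alone: spatula. Origin at its underside (middle).
Not all that is in view belongs to the job. What is shaped like the bar but blue or purple is not meant.

How it is judged:
By the outcome, as a careful person would: the job done as asked, in the order asked, and still so for the second after the job is handed in, with the robot touching nothing.
Of tin1, tin2, tin3 only 2 to 3 are there at a start; the rules pass over those that are not, and their reading is None.
At some moment in a run one of tin1, tin2, tin3 may be knocked a few centimetres aside while the robot is not near it.
It also fails if it takes over 210 s, if anything falls off the work surface, if the arm or the gripper's body presses on something with over 40 N, if the wrist force passes 120 N, or if a joint passes its speed limit or range.

## Robot

A 6-joint arm with a two-finger parallel gripper is mounted at the origin on the work surface. World frame = base frame: x ahead of the robot, y to its left, z up, the work surface at z = 0. Lengths are in m, angles in degrees, forces in N, time in s.
With the tool pointing down it reaches from about 0.275 to 0.75 m from the base axis. Payload 10.2 kg.
Tool frame: the origin (TCP) lies at the very end of the fingers, on their centre line; the grasp point (between the pads) lies 19 mm behind it; y points along the fingers, z is the direction in which the jaws open and shut, and the axes are right-handed (so a half turn about y gives the same grasp; the last joint's range is limited). The gripper opens to 88 mm and grips with 3 to 60 N. Pads are 18 mm wide; open, the fingers measure 123 mm over their backs; the gripper's body (75 mm by 187 mm) begins 45 mm behind the grasp point.
Start: joints at [52.345, 17.928, 85.812, -0, 76.261, -12.8], TCP at [0.221, 0.476, 0.239] pointing down, gripper open.
Joint ranges: [-168.41, 168.41], [-55.51, 124.54], [10.69, 146.95], [-70.63, 250.63], [1, 178], [-165.06, 165.06]. Speed limits (degrees/s): [136.94, 136.94, 172.46, 180, 180, 180].

## Interface

Orientations are given as a 3x3 rotation matrix whose columns are the frame's x, y, z axes.
In Python, from workcell import bot, read_camera, get_calibration gives the robot as it stands. The module is installed in compiled form; this text tells all that it offers.
- The arm moves only by the tool arm_command, never from a script. Its argument "moves" is one flat list of numbers, 4 for each row, row after row: the shift along the world's x, y, z in mm, then the turn about the world's z in degrees. A call has exactly 8 rows; each row shifts and turns the commanded pose from where the row before left it; what a row does not reach is not made up. A row lasts 1/8 s, in which the tool goes at most 62.5 mm and 10.7 degrees, less where a joint would pass 70% of its speed; a pose out of reach is approached as far as the arm can. A call is refused whole if a number of a shift passes 62.5 or a number of a turn 10.7, either way. A call with a gripper value outside its range is refused whole. "fingers" is the finger opening in mm, from 0 to 88.1, set as the call begins (left out, the last holds). The fingers move at their own pace and stop on an object; the grip force is fixed at half the most. Time passes only in rows, so rows that do not move let the fingers close, or fill a call up. It gives the time, the measured TCP pose, the force and the opening at its end, in the units of the state.
- bot.observe(): the state, without advancing time (a new reading comes with each control period).
- read_camera(name): name is "scene" or "top"; returns the picture (384x512x3 uint8, red, green, blue); there is no depth.
- get_calibration(name): a dict with "fx", "fy", "cx", "cy" (pixels), "rvec" (rotation vector, rad) and "tvec" (3), from world to camera coordinates, as OpenCV has them. Camera axes: x right, y down, z forward; pixel columns grow to the right and rows downward; lengths in m; the calibration is good to about 2 mm. A picture is of the moment at which its call begins. get_calibration takes no time and is no camera call.
- bot.hand_in(): hands the job in, once; it reports no verdict.
The state is a dict: "time_s": time; "qpos": joint angles; "joint_velocities": joint speeds; "joint_efforts": joint torques, N m; "position": TCP position; "eef_rot": TCP orientation; "wrist_force": force on the tool from outside, world axes, zero at the start; "moment": the same for the moment, N m; "grip_width": finger opening in m.
Only numpy, scipy, OpenCV 4.12 (cv2) and the standard library are available. Lean on these libraries where they do the work, as an engineer would, in place of code of your own. Each camera call takes 0.05 s, during which the arm holds its last target. There are 200 camera calls.

## Working session

There is one attempt and no reset: what is moved stays moved. The work goes in short steps, Python scripts to look and compute and a tool call to move; the robot and the scene stay as the last step left them, time stands still between calls to the robot, and variables do not carry over. Pictures are saved under pics/ and viewed, about 12 in all and at most 16, crops included, and the job is handed in when it is done.

Besides the shell and the picture viewer there is one more tool, called after "Call:" in YAML: its name, and indented under it one key for each argument. arm_command: Moves the arm, as the interface text tells. Its arguments: {"type":"object","properties":{"moves":{"type":"array","items":{"type":"number"}},"fingers":{"type":"number"}},"required":["moves"]}

```bash
mkdir -p pics
cat > h.py <<'E'
import numpy as np, cv2
from workcell import bot, read_camera, get_calibration
def cal(n):
    c=get_calibration(n);K=np.array([[c['fx'],0,c['cx']],[0,c['fy'],c['cy']],[0,0,1.]])
    return K,cv2.Rodrigues(np.array(c['rvec'],float))[0],np.array(c['tvec'],float).ravel()
def ray(n,uv):
    K,R,t=cal(n);d=R.T@np.linalg.inv(K)@np.array([uv[0],uv[1],1.]);return -R.T@t,d
def onz(n,uv,z):
    o,d=ray(n,uv);return o+d*(z-o[2])/d[2]
def proj(n,P):
    K,R,t=cal(n);p=K@(R@np.array(P,float)+t);return p[:2]/p[2]
def tri(a,b):
    (o1,d1),(o2,d2)=ray('scene',a),ray('top',b)
    A=np.stack([d1,-d2],1);s=np.linalg.lstsq(A,o2-o1,rcond=None)[0]
    return (o1+s[0]*d1+o2+s[1]*d2)/2
def snap(n,f,box=None,s=1):
    im=read_camera(n)[:,:,::-1].copy();cv2.imwrite(f'pics/raw_{n}.png',im)
    if box: x0,y0,x1,y1=box;im=im[y0:y1,x0:x1]
    if s!=1: im=cv2.resize(im,None,fx=s,fy=s,interpolation=cv2.INTER_CUBIC)
    cv2.imwrite('pics/'+f,im);return im
E
python3 - <<'E'
from h import *
a=snap('scene','a0.png',s=1.5);b=snap('top','b0.png',s=1.5)
for n in('scene','top'):
    K,R,t=cal(n);print(n,-R.T@t,R[2],K[0,0])
E
```

```text
scene [1.06020016 0.80195702 0.78129368] [-0.45066258 -0.68322459 -0.57454974] 495.2485048765806
top [ 0.3009744  -0.00872687  1.60733087] [ 0.12938446 -0.00640377 -0.99157383] 486.9871815766427
```

View pics/a0.png

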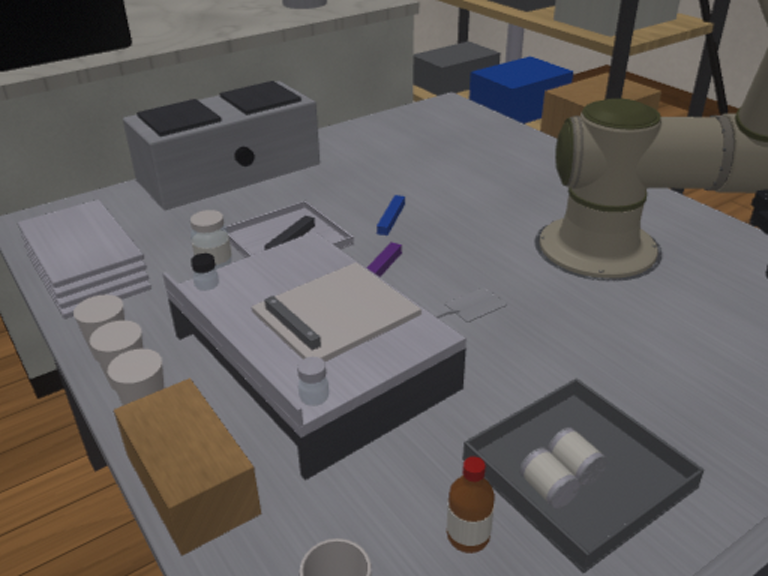

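View pics/b0.png

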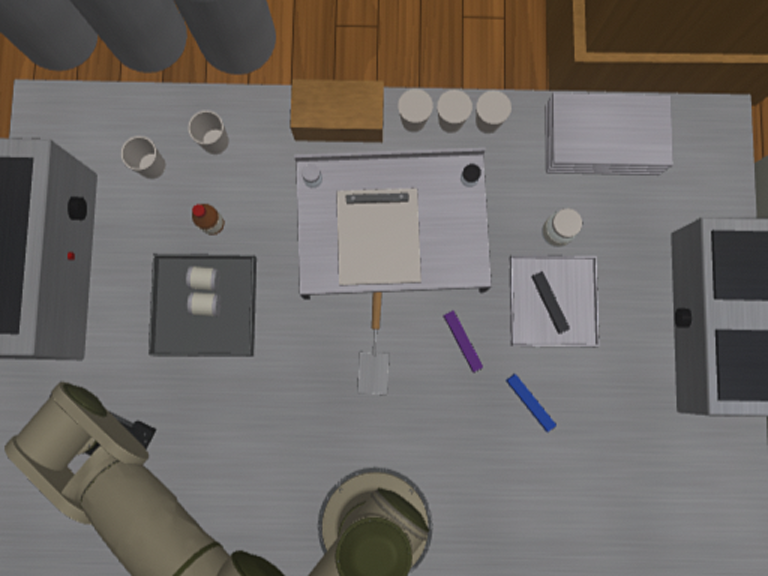

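The scene view shows the board strip-up on the worktop, with the strip at the back. In the 1.5x top view:
- Strip at (377,198).
- Two tins in the crate at (201,278) and (202,303).
- Dark bar in the tray at (550,302). The purple bar at (463,341) and the blue bar at (531,403) are decoys, because only the dark one is steel-coloured and in the tray.

```bash
cat > meas.py <<'E'
from h import *
im=cv2.imread('pics/raw_top.png').astype(int);B,G,R=im[...,0],im[...,1],im[...,2]
def rect(mask,box,z,name,n='top'):
    m=np.zeros(mask.shape,np.uint8);x0,y0,x1,y1=box;m[y0:y1,x0:x1]=mask[y0:y1,x0:x1]
    cs,_=cv2.findContours(m,cv2.RETR_EXTERNAL,cv2.CHAIN_APPROX_NONE)
    c=max(cs,key=cv2.contourArea);r=cv2.minAreaRect(c);p=cv2.boxPoints(r)
    P=np.array([onz(n,q,z) for q in p])[:,:2]*1000
    print(name,'px',np.round(r[0],1),'ctr',np.round(P.mean(0),1),'sides',np.round(np.linalg.norm(P-np.roll(P,1,0),axis=1)),'pts',np.round(P).tolist())
if __name__=='__main__':
    rect((R-B>5)&(R>120),(215,115,290,200),.112,'board')
    rect((R<110),(222,122,282,140),.130,'strip')
    rect((R<85),(345,175,395,226),.022,'bar')
    for i,b in enumerate([(118,172,150,193),(118,193,150,214)]): rect((R>110),b,.040,'tin%d'%i)
    for q in [(200,104),(322,101),(327,193),(200,195)]: print('wt',q,onz('top',q,.1)[:2]*1000)
    print('spatula',[np.round(onz('top',q,.005)[:2]*1000).tolist() for q in[(251,195),(249,263),(240,250)]])
    print('crate',[np.round(onz('top',q,.035)[:2]*1000).tolist() for q in[(102,170),(170,170),(170,237),(100,237)]])
    print('tray',[np.round(onz('top',q,.02)[:2]*1000).tolist() for q in[(340,171),(398,171),(399,231),(341,231)]])
E
python3 - <<'E'
exec(open('meas.py').read())
o=cv2.resize(cv2.imread('pics/raw_top.png')[90:240,190:410],None,fx=3.6,fy=3.6,interpolation=cv2.INTER_CUBIC);cv2.imwrite('pics/b1.png',o)
print(bot.observe()['eef_rot'])
E
```

```text
board px [251.9 157.3] ctr [606.7   4.1] sides [200. 171. 200. 168.] pts [[701.0, 95.0], [712.0, -75.0], [512.0, -85.0], [502.0, 82.0]]
strip px [251.5 132. ] ctr [682.1   6.7] sides [ 19. 128.  19. 127.] pts [[690.0, 71.0], [693.0, -57.0], [674.0, -57.0], [671.0, 70.0]]
bar px [366.4 201.1] ctr [ 485.4 -373.5] sides [138.  27. 139.  27.] pts [[542.0, -332.0], [554.0, -356.0], [428.0, -415.0], [417.0, -391.0]]
tin0 px [133.5 184.5] ctr [523.2 387.1] sides [43. 62. 43. 61.] pts [[544.0, 419.0], [545.0, 357.0], [502.0, 355.0], [501.0, 417.0]]
tin1 px [134.1 201.9] ctr [466.4 382.4] sides [60. 43. 60. 43.] pts [[447.0, 413.0], [490.0, 412.0], [486.0, 352.0], [443.0, 353.0]]
wt (200, 104) [778.22373638 173.24306491]
wt (322, 101) [ 796.11353008 -216.75693348]
wt (327, 193) [ 499.21312508 -232.61616466]
wt (200, 195) [485.50162517 163.54444497]
spatula [[500.0, 6.0], [277.0, 8.0], [319.0, 38.0]]
crate [[570.0, 493.0], [574.0, 272.0], [356.0, 263.0], [352.0, 487.0]]
tray [[584.0, -288.0], [588.0, -480.0], [389.0, -480.0], [386.0, -290.0]]
[[ 9.07358033e-01 -6.38725725e-04  4.20358171e-01]
 [-4.20358596e-01 -8.43154038e-04  9.07357669e-01]
 [-2.25125996e-04 -9.99999441e-01 -1.03353644e-03]]
```

View pics/b1.png

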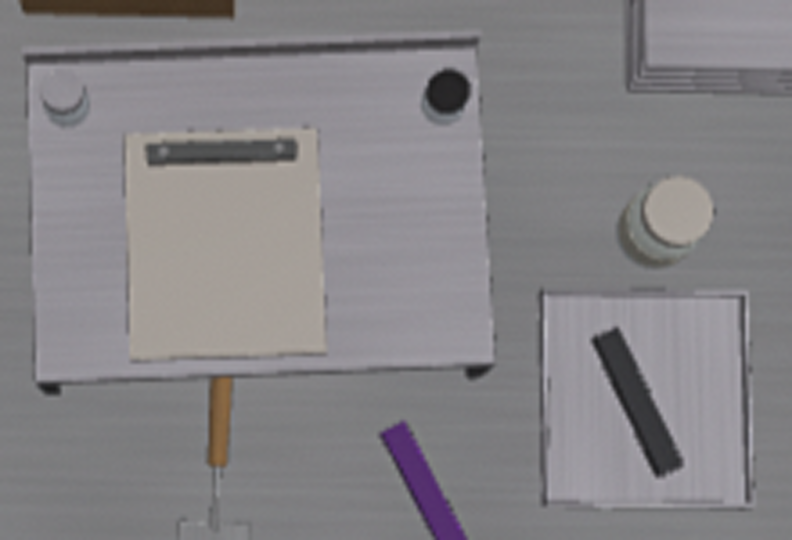

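The crop confirms the dark bar in the tray at (637,400) in the crop. The tool only turns about vertical, so the fingers can't scoop underneath the board. My plan:
1. Slide the plain end out by the strip.
2. Pinch the strip at its left end and roll the board up onto its right side edge.
3. Topple it strip-down.

First I go above the strip.

Call:
arm_command:
  moves: [40,-45,0,-7.8,40,-45,0,-7.8,40,-45,0,-7.8,40,-45,0,-7.8,40,-45,0,-7.8,40,-45,0,-7.8,40,-45,0,-7.8,40,-45,0,-7.5]
  fingers: 40

```text
time_s: 1.1
position: [0.5417, 0.1146, 0.2385]
eef_rot: [[0.049, -0.0, 0.999], [-0.999, 0.0, 0.049], [-0.0, -1.0, -0.0]]
wrist_force: [-0.1, 1.0, -0.1]
grip_width: 0.0399
```

Call:
arm_command:
  moves: [38,-28,0,0,38,-28,0,0,38,-28,0,0,28,-24,0,0,0,0,-30,0,0,0,-20,0,0,0,0,0,0,0,0,0]

```text
time_s: 2.1
position: [0.683, 0.0084, 0.1897]
eef_rot: [[0.053, 0.001, 0.999], [-0.999, -0.0, 0.053], [0.0, -1.0, 0.001]]
wrist_force: [-0.6, -0.5, -0.2]
grip_width: 0.0403
```

Run:
```python
from h import *
s=bot.observe();print(s['position'],s['eef_rot'][0],s['qpos'],s['wrist_force'],s['grip_width'])
snap('scene','a1.png',(120,130,320,290),3.6)
```

```text
[0.68297202 0.00838323 0.18972977] [0.05322207 0.00125398 0.99858191] [-9.10034322e+00  4.05496069e+01  5.79305491e+01 -1.67017010e-04
  8.14470537e+01 -1.21511694e+01] [-0.59219626 -0.46955606 -0.20339084] 0.04026581093453295
```

View pics/a1.png

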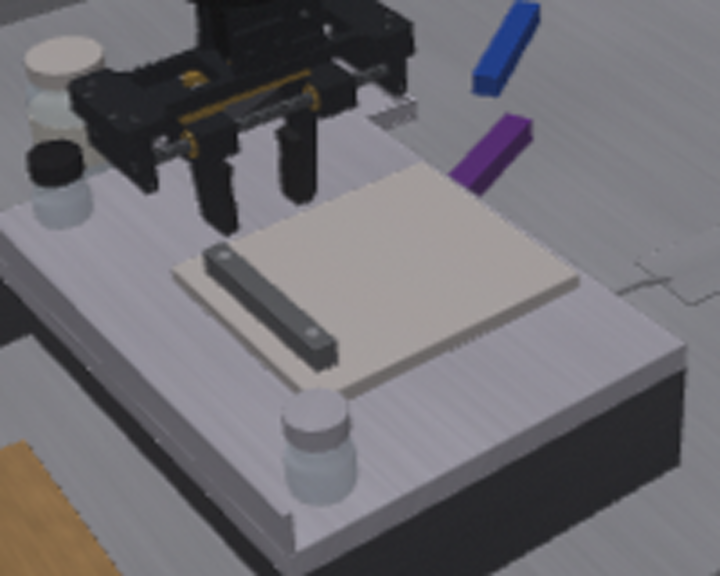

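The gripper is centred over the strip. I'll lower it, pinch and slide the board out.

Call:
arm_command:
  moves: [0,0,-30,0,0,0,-25,0,0,0,-15,0,0,0,-4,0,0,0,0,0,0,0,0,0,0,0,0,0,0,0,0,0]

```text
time_s: 3.15
position: [0.6828, 0.0083, 0.115]
eef_rot: [[0.053, 0.0, 0.999], [-0.999, -0.0, 0.053], [0.0, -1.0, 0.0]]
wrist_force: [-0.3, 0.5, -1.0]
grip_width: 0.0401
```

Call:
arm_command:
  moves: [0,0,0,0,0,0,0,0,0,0,0,0,0,0,0,0,-12,0,0,0,-13,-1,0,0,-13,-1,0,0,-13,-1,0,0]
  fingers: 8

```text
time_s: 4.15
position: [0.6314, 0.0054, 0.1147]
eef_rot: [[0.053, 0.001, 0.999], [-0.999, -0.0, 0.053], [0.0, -1.0, 0.001]]
wrist_force: [2.8, 0.1, 0.0]
grip_width: 0.0154
```

Run:
```python
from h import *
snap('top','b2.png')
exec(open('meas.py').read().split("if __name__")[0])
rect((R-B>5)&(R>120),(205,115,300,240),.112,'board')
```

```text
board px [260.5 162.2] ctr [592.4 -22.9] sides [276. 119. 276. 116.] pts [[725.0, 48.0], [735.0, -71.0], [460.0, -92.0], [450.0, 24.0]]
```

The board slid 51 mm (friction about 2.8 N). Next I re-grip with a small patch at the strip's +y end.

Call:
arm_command:
  moves: [0,0,0,0,0,0,0,0,0,0,10,0,0,0,20,0,-1,20,0,0,-1,20,0,0,-1,21,0,0,0,0,0,0]
  fingers: 36

```text
time_s: 5.2
position: [0.6283, 0.0685, 0.1443]
eef_rot: [[0.056, -0.001, 0.998], [-0.998, 0.0, 0.056], [-0.0, -1.0, -0.001]]
wrist_force: [0.8, -0.7, -0.8]
grip_width: 0.0357
```

Run:
```python
from h import *
print(bot.observe()['position'])
snap('scene','a2.png',(140,140,320,280),4)
```

```text
[0.62831778 0.06849728 0.14427881]
```

View pics/a2.png

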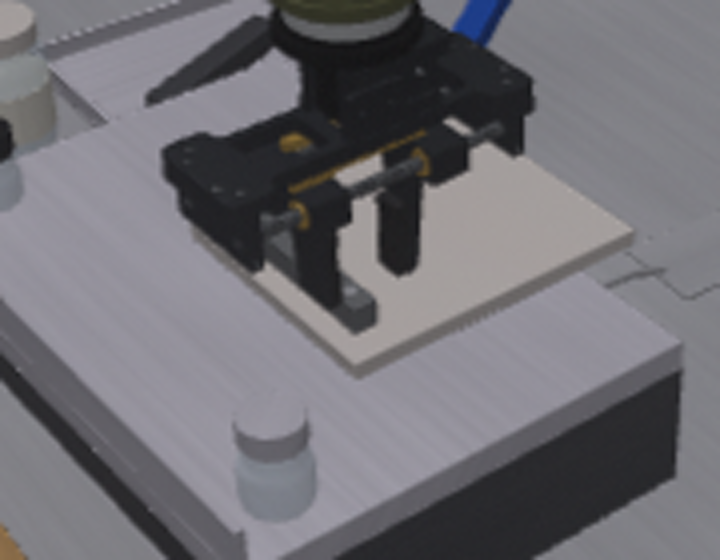

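The strip end's top corners are at crop (377,308) and (340,327). I'll turn those into a position.

Run:
```python
from h import *
for q,z in [((377,305),.13),((343,325),.13),((357,374),.112),((634,233),.112)]: print(onz('scene',(140+q[0]/4,140+q[1]/4),z)*1000)
```

```text
[622.57280293  75.80570038 130.        ]
[646.72162382  79.92447946 130.        ]
[651.44080955  99.91122376 112.        ]
[452.23343062  85.09266961 112.        ]
```

Call:
arm_command:
  moves: [0,1,-12,0,0,0,-11,0,0,0,0,0,0,0,0,0,0,0,0,0,0,0,0,0,0,0,0,0,0,0,0,0]

```text
time_s: 6.25
position: [0.6287, 0.0674, 0.1218]
eef_rot: [[0.053, 0.0, 0.999], [-0.999, -0.0, 0.053], [0.0, -1.0, 0.0]]
wrist_force: [-0.1, -0.1, -0.1]
grip_width: 0.0361
```

Call:
arm_command:
  moves: [0,0,0,0,0,0,0,0,0,0,0,0,0,-1,7,0,0,-2,10,0,0,-4,10,0,0,-4,10,0,0,0,0,0]
  fingers: 6

```text
time_s: 7.25
position: [0.6291, 0.056, 0.1598]
eef_rot: [[0.053, 0.002, 0.999], [-0.999, -0.0, 0.053], [0.0, -1.0, 0.002]]
wrist_force: [0.6, 0.2, -4.2]
grip_width: 0.0158
```

Run:
```python
from h import *
s=bot.observe();print(s['position'],s['wrist_force'],s['moment'],s['grip_width'])
snap('scene','a3.png',(120,110,320,280),3.5)
```

```text
[0.62911046 0.05596364 0.1597845 ] [ 0.55113396  0.1516133  -4.16460195] [ 0.16061664 -0.15368412  0.01979974] 0.015824083878256064
```

View pics/a3.png

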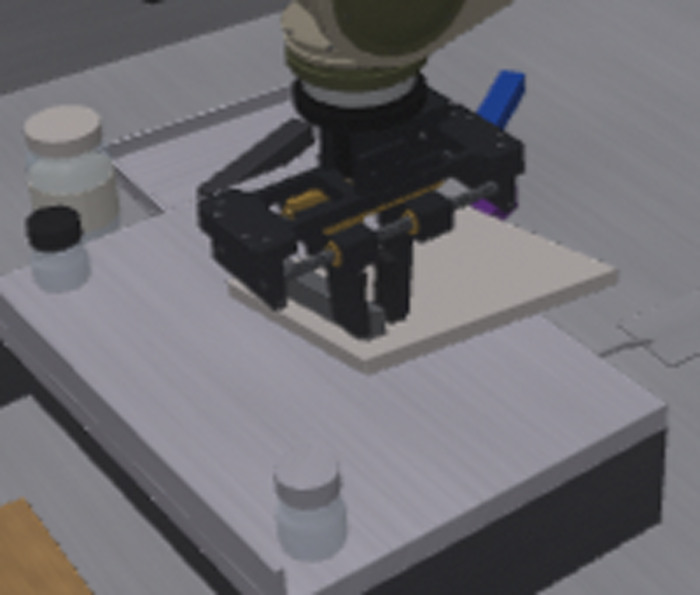

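Run:
```python
from h import *
snap('top','b3.png',(190,90,330,230),4.2)
```

```text
(no output)
```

View pics/b3.png

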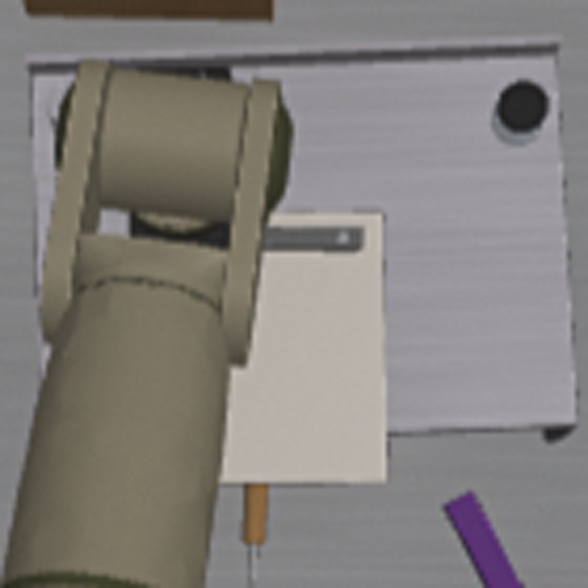

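Run:
```python
from h import *
q=[(190+a/4.2,90+b/4.2) for a,b in [(383,212),(387,480)]]
for z in (.106,.112,.13,.15):
    a,b=[onz('top',x,z)*1000 for x in q];print(z,np.round(a),np.round(b),np.linalg.norm(a-b))
```

```text
0.106 [663. -87. 106.] [461. -92. 106.] 202.31491456404484
0.112 [661. -87. 112.] [460. -92. 112.] 201.50637228011624
0.13 [657. -86. 130.] [458. -91. 130.] 199.0807454283296
0.15 [652. -85. 150.] [456. -90. 150.] 196.38560448190012
```

Call:
arm_command:
  moves: [0,-5,10,0,0,-5,10,0,0,-5,10,0,0,-6,8,0,0,-7,8,0,0,-8,8,0,0,-8,8,0,0,0,0,0]

```text
time_s: 8.35
position: [0.6289, 0.0116, 0.2214]
eef_rot: [[0.052, 0.001, 0.999], [-0.999, -0.0, 0.052], [0.001, -1.0, 0.001]]
wrist_force: [0.5, -0.3, -4.4]
grip_width: 0.0157
```

Run:
```python
from h import *
s=bot.observe();print(s['position'],s['wrist_force'],s['moment'],s['grip_width'])
snap('scene','a4.png',(120,90,320,260),3.5)
```

```text
[0.62894089 0.01157022 0.22144197] [ 0.5070576  -0.32741147 -4.37538522] [ 0.06520807 -0.30895575  0.06758891] 0.015744028298687283
```

View pics/a4.png

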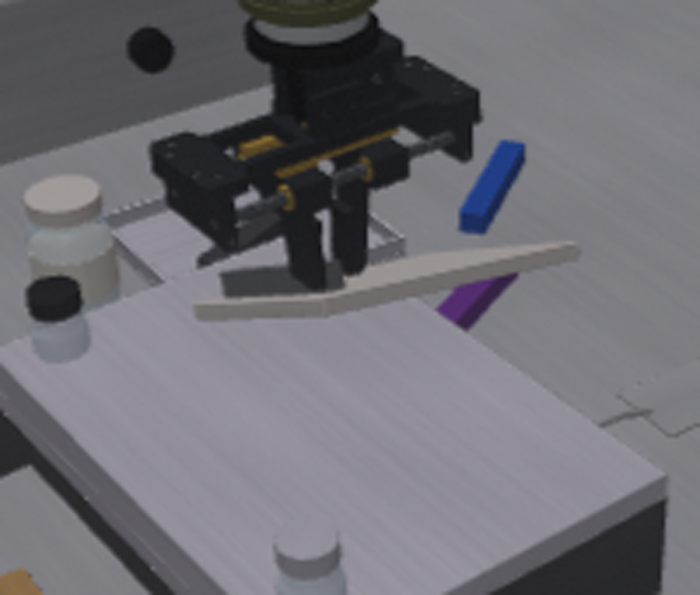

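The board is rolling about the pinch, about 45–60° so far, and fully carried. I'll raise it more.

Call:
arm_command:
  moves: [0,-5,10,0,0,-5,10,0,0,-5,5,0,0,0,15,0,0,0,-10,0,0,0,15,0,0,0,-10,0,0,0,0,0]

```text
time_s: 9.4
position: [0.6283, -0.0025, 0.2544]
eef_rot: [[0.053, -0.002, 0.999], [-0.999, 0.0, 0.053], [-0.001, -1.0, -0.002]]
wrist_force: [-0.4, 0.4, -4.5]
grip_width: 0.0158
```

Run:
```python
from h import *
s=bot.observe();print(s['position'],s['wrist_force'],s['moment'],s['grip_width'])
snap('scene','a5.png',(120,70,320,240),3.5)
```

```text
[ 0.62830281 -0.00248408  0.25440012] [-0.37058155  0.43198316 -4.47299892] [ 0.14850128 -0.03869106 -0.02414444] 0.015767529855347885
```

View pics/a5.png

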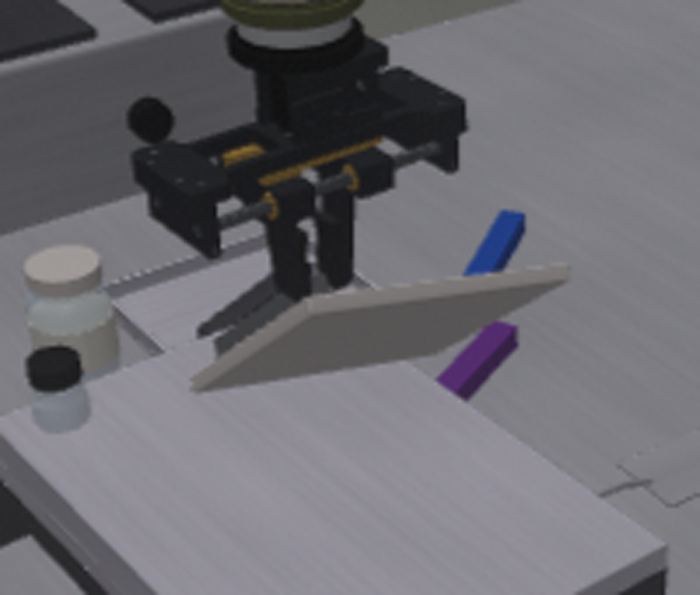

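It's now about 50° and still slipping with jerks, so I'll continue shaking.

Call:
arm_command:
  moves: [0,0,30,0,0,0,-20,0,0,0,30,0,0,0,-25,0,0,0,30,0,0,0,-25,0,0,0,30,0,0,0,-20,0]

```text
time_s: 10.45
position: [0.6296, -0.0028, 0.2889]
eef_rot: [[0.053, 0.006, 0.999], [-0.999, -0.001, 0.053], [0.002, -1.0, 0.006]]
wrist_force: [0.9, -0.7, -5.9]
grip_width: 0.0152
```

Run:
```python
from h import *
s=bot.observe();print(s['position'],s['wrist_force'],s['moment'],s['grip_width'])
snap('scene','a6.png',(120,60,320,230),3.5)
```

```text
[ 0.62958047 -0.00278181  0.28889449] [ 0.94827236 -0.7087209  -5.94007399] [-0.04976594 -0.32662799 -0.02227802] 0.015159938949966468
```

View pics/a6.png

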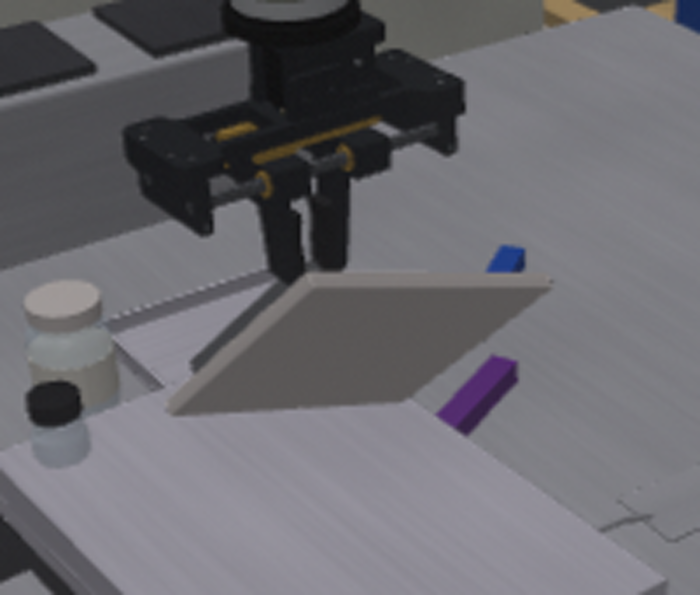

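Now about 60°. I'll get the pose numerically from the four face corners seen in this crop: (310,290), (547,288), (405,402) and (172,413).

```bash
cat >> h.py <<'E'
def pnp(n,obj,px):
    K,R,t=cal(n);ok,r,tt=cv2.solvePnP(np.array(obj,float),np.array(px,float),K,None,flags=cv2.SOLVEPNP_IPPE)
    Rb=R.T@cv2.Rodrigues(r)[0];c=R.T@(tt.ravel()-t);return Rb,c
E
python3 - <<'E'
from h import *
ob=[(100,85,0),(-100,85,0),(-100,-85,0),(100,-85,0)]
px=[(120+a/3.5,60+b/3.5) for a,b in [(310,290),(547,288),(405,402),(172,413)]]
Rb,c=pnp('scene',np.array(ob)/1000,px);print(np.round(Rb,3));print(c)
for o in ob: print(np.round((Rb@np.array(o)/1000+c)*1000))
E
```

```text
[[ 0.938 -0.309 -0.159]
 [ 0.068  0.613 -0.787]
 [ 0.34   0.728  0.596]]
[ 0.56535151 -0.05638945  0.18556367]
[633.   3. 281.]
[445. -11. 213.]
[ 498. -115.   90.]
[ 685. -102.  158.]
```

The board has rolled 53° but drooped about 20° at the plain end, whose lower corner is near the front edge. I'll carry it inward, then lower and drag it −y, so that contact levels the pitch and friction raises the roll.

Call:
arm_command:
  moves: [0,0,15,0,20,15,0,0,20,20,0,0,10,20,0,0,0,10,0,0,0,0,0,0,0,0,0,0,0,0,0,0]

```text
time_s: 11.5
position: [0.6785, 0.0617, 0.3011]
eef_rot: [[0.052, 0.0, 0.999], [-0.999, -0.0, 0.052], [0.0, -1.0, 0.0]]
wrist_force: [0.0, 0.1, -4.1]
grip_width: 0.0152
```

Call:
arm_command:
  moves: [0,0,-8,0,0,0,-8,0,0,-4,-4,0,0,-6,-4,0,0,-8,-4,0,0,-8,-3,0,0,-8,-3,0,0,0,0,0]

```text
time_s: 12.5
position: [0.6781, 0.0274, 0.2658]
eef_rot: [[0.052, -0.003, 0.999], [-0.999, -0.0, 0.052], [0.0, -1.0, -0.003]]
wrist_force: [-0.3, -0.2, -1.3]
grip_width: 0.0151
```

Run:
```python
from h import *
s=bot.observe();print(s['position'],s['wrist_force'],s['moment'],s['grip_width'])
snap('scene','a7.png',(120,60,320,230),3.5)
```

```text
[0.67812134 0.02739901 0.26582002] [-0.32092015 -0.16133412 -1.29070365] [ 0.09906727  0.22945671 -0.07823832] 0.015076569088842355
```

View pics/a7.png

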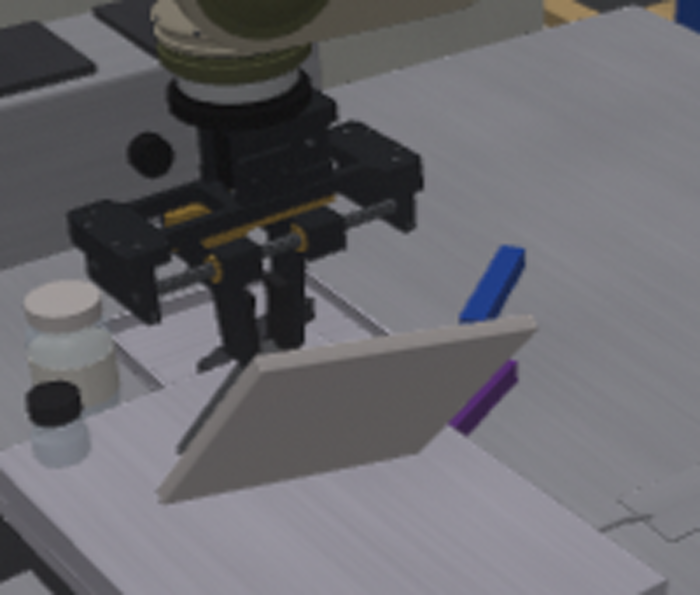

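Better: pitch has been reduced. Face corners are at crop (262,368), (533,327), (418,454) and (163,500). Pose again:

```bash
cat > pose.py <<'E'
from h import *
import sys
def pose(crop,sc,pts):
    ob=np.array([(100,85,0),(-100,85,0),(-100,-85,0),(100,-85,0)])/1000
    Rb,c=pnp('scene',ob,[(crop[0]+a/sc,crop[1]+b/sc) for a,b in pts])
    print(np.round(Rb,2).tolist());print([np.round((Rb@o+c)*1000).tolist() for o in ob])
E
python3 -c "
from pose import *
pose((120,60),3.5,[(262,368),(533,327),(418,454),(163,500)])"
```

```text
[[0.98, -0.19, -0.11], [0.01, 0.56, -0.83], [0.21, 0.81, 0.55]]
[[686.0, 38.0, 264.0], [491.0, 35.0, 221.0], [523.0, -60.0, 84.0], [718.0, -58.0, 127.0]]
```

Call:
arm_command:
  moves: [0,-8,-3,0,0,-8,-3,0,0,-8,-3,0,0,-8,-3,0,0,-8,-3,0,0,-8,-3,0,0,-8,-3,0,0,0,0,0]

```text
time_s: 13.55
position: [0.6783, -0.0283, 0.245]
eef_rot: [[0.052, -0.002, 0.999], [-0.999, 0.0, 0.052], [-0.0, -1.0, -0.002]]
wrist_force: [0.3, 1.1, -1.3]
grip_width: 0.015
```

Run:
```python
from h import *
s=bot.observe();print(s['position'],s['wrist_force'],s['moment'],s['grip_width'])
im=snap('scene','a8.png')
# corners of grey board face by colour: print mask hull
i=im.astype(int);m=((i[...,2]-i[...,0]>4)&(i[...,2]>60)&(i[...,2]<175)).astype(np.uint8)
m[:130]=0;m[215:]=0;m[:,:150]=0;m[:,275:]=0
m=cv2.morphologyEx(m,cv2.MORPH_OPEN,np.ones((3,3)))
cs,_=cv2.findContours(m,0,1);c=max(cs,key=cv2.contourArea);print(cv2.contourArea(c),cv2.approxPolyDP(cv2.convexHull(c),3,True).reshape(-1,2).tolist())
```

```text
[ 0.678294   -0.02833132  0.24504552] [ 0.29480549  1.07695625 -1.3488501 ] [ 0.20928598  0.17241396 -0.15894438] 0.015009065621102179
262.5 [[259, 136], [179, 161]]
```

```bash
cat > bm.py <<'E'
from h import *
def face(im,box,thr=2):
    i=cv2.GaussianBlur(im,(3,3),0).astype(int)
    m=(i[...,2]-i[...,0]>=thr).astype(np.uint8);k=np.zeros_like(m);x0,y0,x1,y1=box;k[y0:y1,x0:x1]=m[y0:y1,x0:x1]
    k=cv2.morphologyEx(k,cv2.MORPH_OPEN,np.ones((3,3)))
    c=max(cv2.findContours(k,0,1)[0],key=cv2.contourArea)
    return cv2.contourArea(c),cv2.approxPolyDP(cv2.convexHull(c),2.5,True).reshape(-1,2)
E
python3 - <<'E'
from bm import *
im=cv2.imread('pics/raw_scene.png')
for p in [(200,170),(210,180),(220,175),(190,195),(230,165),(185,185),(180,240),(280,230)]: print(p,im[p[1],p[0]])
a,q=face(im,(140,130,285,230));print(a,q.tolist())
E
```

```text
(200, 170) [90 90 93]
(210, 180) [90 90 94]
(220, 175) [90 89 92]
(190, 195) [90 89 93]
(230, 165) [89 89 93]
(185, 185) [90 90 94]
(180, 240) [153 143 146]
(280, 230) [151 140 143]
3186.0 [[259, 137], [243, 180], [171, 202], [180, 158]]
```

```bash
cat > bm.py <<'E'
from h import *
def face(im,box):
    i=im.astype(int);m=((i[...,2]-i[...,0]>=2)&(i[...,2]>78)&(i[...,2]<112)).astype(np.uint8);k=np.zeros_like(m);x0,y0,x1,y1=box;k[y0:y1,x0:x1]=m[y0:y1,x0:x1]
    k=cv2.morphologyEx(k,cv2.MORPH_OPEN,np.ones((3,3)))
    c=max(cv2.findContours(k,0,1)[0],key=cv2.contourArea)
    return cv2.contourArea(c),cv2.approxPolyDP(cv2.convexHull(c),2.5,True).reshape(-1,2)
E
python3 - <<'E'
from bm import *
a,q=face(cv2.imread('pics/raw_scene.png'),(140,130,285,230));print(a,q.tolist())
from pose import pose
# order: strip+y, plain+y, plain-y, strip-y
q=sorted(q.tolist(),key=lambda p:p[1]);print(q)
if len(q)==4:
    t=sorted(q[:2]);b=sorted(q[2:]);pose((0,0),1,[t[0],t[1],b[1],b[0]])
E
```

```text
2890.0 [[259, 140], [244, 180], [171, 203], [178, 163]]
[[259, 140], [178, 163], [244, 180], [171, 203]]
[[1.0, 0.02, -0.08], [-0.08, 0.45, -0.89], [0.01, 0.89, 0.45]]
[[691.0, -32.0, 236.0], [492.0, -16.0, 233.0], [487.0, -92.0, 81.0], [687.0, -108.0, 84.0]]
```

Pitch is level and roll is about 63°, with the lower edge in full contact. I'll keep dragging −y with slight pressure.

Call:
arm_command:
  moves: [0,-6,-2,0,0,-8,-1,0,0,-8,0,0,0,-8,0,0,0,-8,0,0,0,-8,0,0,0,0,0,0,0,0,0,0]

```text
time_s: 14.6
position: [0.6791, -0.0744, 0.2468]
eef_rot: [[0.053, 0.006, 0.999], [-0.999, -0.002, 0.053], [0.002, -1.0, 0.006]]
wrist_force: [-2.7, 2.5, 17.2]
grip_width: 0.0152
```

```bash
cat > look.py <<'E'
from bm import *
from pose import pose
import sys
s=bot.observe();print(np.round(s['position'],4),np.round(s['wrist_force'],1),np.round(s['moment'],2),s['grip_width'])
im=snap('scene','l.png');a,q=face(im,(130,100,300,260));q=sorted(q.tolist(),key=lambda p:p[1]);print(a,q)
if len(q)==4:
    t=sorted(q[:2]);b=sorted(q[2:]);pose((0,0),1,[t[0],t[1],b[1],b[0]])
E
python3 look.py
```

```text
[ 0.6791 -0.0744  0.2468] [-2.7  2.5 17.2] [ 0.39  0.36 -0.13] 0.01515914389452428
4183.5 [[247, 126], [168, 150], [244, 179], [171, 204]]
[[1.0, 0.03, -0.07], [-0.08, 0.19, -0.98], [-0.02, 0.98, 0.19]]
[[690.0, -79.0, 245.0], [491.0, -64.0, 249.0], [486.0, -96.0, 82.0], [685.0, -111.0, 78.0]]
```

Roll is 79° and pressing a bit hard. I'll ease up and go to vertical, then lift gently and carry to +y for toppling room.

Call:
arm_command:
  moves: [0,-4,4,0,0,-6,1,0,0,-6,0,0,0,-6,0,0,0,-5,0,0,0,-4,0,0,0,0,0,0,0,0,0,0]

```text
time_s: 15.65
position: [0.6786, -0.1045, 0.2476]
eef_rot: [[0.053, -0.0, 0.999], [-0.999, -0.0, 0.053], [-0.0, -1.0, -0.0]]
wrist_force: [-0.4, -0.6, -3.7]
grip_width: 0.0151
```

```bash
python3 look.py
```

```text
[ 0.6786 -0.1045  0.2476] [-0.4 -0.6 -3.7] [ 0.05 -0.01 -0.07] 0.01510957805381757
4003.0 [[240, 121], [162, 144], [236, 173], [166, 198]]
[[1.0, 0.02, -0.05], [-0.05, 0.19, -0.98], [-0.01, 0.98, 0.19]]
[[688.0, -111.0, 244.0], [488.0, -101.0, 247.0], [485.0, -133.0, 80.0], [684.0, -144.0, 77.0]]
```

The PnP depth bias is about 30 mm along the ray, so the board really spans x≈500–702 with its lower edge at y≈−118. It is held at 79°. I'll carry it gently.

Call:
arm_command:
  moves: [0,0,4,0,0,0,6,0,1,6,4,0,3,12,0,0,3,18,0,1,3,20,0,1,3,20,0,1,3,20,0,1]

```text
time_s: 16.7
position: [0.6948, -0.0069, 0.2617]
eef_rot: [[0.124, -0.0, 0.992], [-0.992, 0.0, 0.124], [-0.0, -1.0, -0.0]]
wrist_force: [0.0, -0.5, -4.3]
grip_width: 0.015
```

Call:
arm_command:
  moves: [2,20,0,0,2,20,0,0,0,15,0,0,0,10,0,0,0,4,0,0,0,0,0,0,0,0,0,0,0,0,0,0]

```text
time_s: 17.7
position: [0.6987, 0.0599, 0.2617]
eef_rot: [[0.122, 0.0, 0.993], [-0.993, -0.0, 0.122], [0.0, -1.0, 0.0]]
wrist_force: [-0.2, -0.3, -3.7]
grip_width: 0.0145
```

```bash
python3 look.py
```

```text
[0.6987 0.0599 0.2617] [-0.2 -0.3 -3.7] [-0.05 -0.25 -0.03] 0.014517030254457611
4071.0 [[272, 147], [190, 175], [259, 201], [186, 230], [190, 232]]
```

```bash
python3 -c "
from pose import *
pose((0,0),1,[(190,175),(272,147),(259,201),(187,231)])"
```

```text
[[1.0, -0.03, 0.02], [0.02, 0.23, -0.97], [0.03, 0.97, 0.23]]
[[705.0, 55.0, 256.0], [505.0, 51.0, 250.0], [511.0, 11.0, 85.0], [711.0, 15.0, 91.0]]
```

Call:
arm_command:
  moves: [0,0,-8,0,0,0,-7,0,0,-4,-3,0,0,-6,0,0,0,-7,0,0,0,-7,0,0,0,-7,0,0,0,0,0,0]

```text
time_s: 18.75
position: [0.6999, 0.0289, 0.2458]
eef_rot: [[0.122, 0.006, 0.993], [-0.993, -0.0, 0.122], [0.001, -1.0, 0.006]]
wrist_force: [5.7, -0.1, 6.2]
grip_width: 0.015
```

```bash
python3 look.py
```

```text
[0.6999 0.0289 0.2458] [ 5.7 -0.1  6.2] [ 0.17 -0.89 -0.12] 0.01497724375840076
4854.0 [[263, 142], [182, 173], [261, 203], [190, 236]]
[[1.0, 0.01, 0.03], [0.03, 0.04, -1.0], [-0.01, 1.0, 0.04]]
[[710.0, 30.0, 250.0], [510.0, 23.0, 252.0], [509.0, 16.0, 82.0], [709.0, 22.0, 80.0]]
```

Call:
arm_command:
  moves: [0,-6,0,0,0,-6,0,0,0,-6,0,0,0,-5,0,0,0,0,0,0,0,0,0,0,0,0,0,0,0,0,0,0]

```text
time_s: 19.8
position: [0.6984, 0.0066, 0.2433]
eef_rot: [[0.123, -0.001, 0.992], [-0.992, 0.0, 0.123], [-0.0, -1.0, -0.001]]
wrist_force: [0.0, 1.3, -2.0]
grip_width: 0.0153
```

```bash
python3 look.py;  python3 -c "
import cv2;i=cv2.imread('pics/l.png')[90:260,120:320];cv2.imwrite('pics/a9.png',cv2.resize(i,None,fx=3.5,fy=3.5))"
```

```text
[0.6984 0.0066 0.2433] [ 0.   1.3 -2. ] [ 0.23  0.1  -0.18] 0.01531008369247699
5296.0 [[257, 138], [177, 167], [262, 201], [189, 233], [193, 234]]
```

View pics/a9.png

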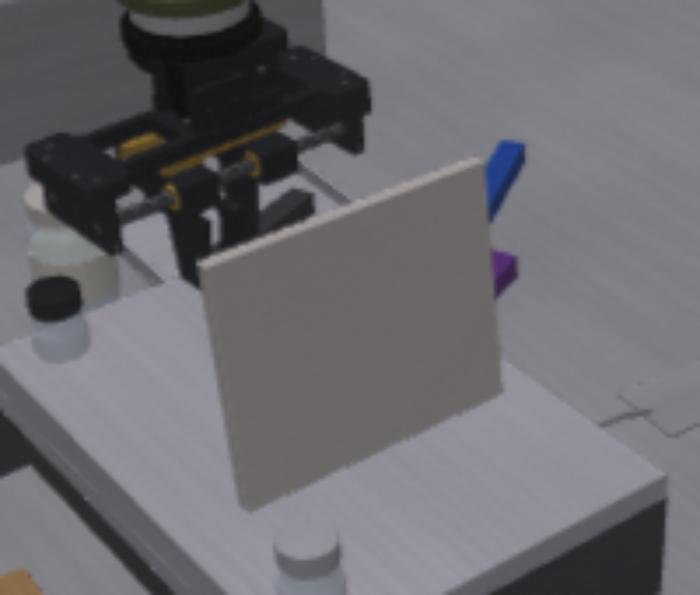

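The board is leaning slightly past vertical towards its strip side. I'll open the jaws so it rests on the finger flanks, then lower it by retreating −y and down.

Call:
arm_command:
  moves: [0,0,0,0,0,0,0,0,0,-4,0,0,0,-8,-2,0,0,-10,-2,0,0,-12,-4,0,0,-13,-5,0,0,-13,-6,0]
  fingers: 30

```text
time_s: 20.85
position: [0.6988, -0.0549, 0.2245]
eef_rot: [[0.122, 0.001, 0.993], [-0.993, -0.0, 0.122], [0.0, -1.0, 0.001]]
wrist_force: [3.2, -0.5, 0.8]
grip_width: 0.0299
```

```bash
python3 look.py
```

```text
[ 0.6988 -0.0549  0.2245] [ 3.2 -0.5  0.8] [-0.22 -0.41 -0.1 ] 0.029894420593408667
74.0 [[152, 162], [145, 165], [153, 170], [146, 174]]
[[0.89, -0.1, 0.45], [0.43, -0.16, -0.89], [0.16, 0.98, -0.1]]
[[-1636.0, -6768.0, -3985.0], [-1813.0, -6854.0, -4017.0], [-1797.0, -6827.0, -4184.0], [-1619.0, -6741.0, -4152.0]]
```

```bash
cat > br.py <<'E'
from h import *
def bright(im,box):
    i=im.astype(int);m=((i[...,2]-i[...,0]>=3)&(i[...,2]>112)).astype(np.uint8);k=np.zeros_like(m);x0,y0,x1,y1=box;k[y0:y1,x0:x1]=m[y0:y1,x0:x1]
    k=cv2.morphologyEx(k,cv2.MORPH_OPEN,np.ones((3,3)))
    c=max(cv2.findContours(k,0,1)[0],key=cv2.contourArea)
    return cv2.contourArea(c),cv2.approxPolyDP(cv2.convexHull(c),2.5,True).reshape(-1,2).tolist()
E
python3 - <<'E'
from br import *
im=cv2.imread('pics/raw_scene.png');a,q=bright(im,(130,100,300,260));print(a,q)
q=sorted(q,key=lambda p:p[1])
from pose import pose
if len(q)==4:
    t=sorted(q[:2]);b=sorted(q[2:]);pose((0,0),1,[t[0],t[1],b[1],b[0]])
E
```

```text
990.0 [[260, 192], [261, 200], [189, 231], [181, 206], [254, 189]]
```

```bash
sed -i 's/>=3)&(i\[...,2\]>112)/>=2)\&(i[...,2]>75)/' br.py
python3 - <<'E'
from br import *
im=cv2.imread('pics/raw_scene.png');a,q=bright(im,(155,100,300,260));print(a,q)
for p in [(220,200),(215,180),(210,170),(200,190),(230,160)]: print(p,im[p[1],p[0]])
E
```

```text
6134.0 [[240, 132], [261, 201], [189, 233], [163, 159]]
(220, 200) [108 109 113]
(215, 180) [107 108 112]
(210, 170) [108 108 112]
(200, 190) [109 109 113]
(230, 160) [108 108 112]
```

The board is leaning on the fingers at about 70° and its lower edge hasn't moved. I'll keep lowering it.

Call:
arm_command:
  moves: [0,-13,-6,0,0,-12,-7,0,0,-12,-8,0,0,-11,-9,0,0,-11,-10,0,0,-10,-10,0,0,-10,-11,0,0,-9,-11,0]

```text
time_s: 21.9
position: [0.6987, -0.1423, 0.1519]
eef_rot: [[0.123, -0.0, 0.992], [-0.992, 0.0, 0.123], [-0.0, -1.0, -0.0]]
wrist_force: [-0.1, -0.3, 0.3]
grip_width: 0.03
```

Run:
```python
from br import *
s=bot.observe();print(s['position'],s['wrist_force'])
im=snap('scene','l.png');a,q=bright(im,(155,100,300,260));print(a,q)
```

```text
[ 0.69865133 -0.14226967  0.15192479] [-0.09727044 -0.27423112  0.34078844]
4120.0 [[261, 196], [260, 200], [187, 225], [156, 187], [155, 178], [223, 159]]
```

Force is about 0. I'll lift clear and retreat to look.

Call:
arm_command:
  moves: [0,-10,10,0,0,0,40,0,0,0,50,0,-20,-20,40,0,-40,-40,0,0,-40,-40,0,0,-40,-40,0,0,-40,-40,0,0]

```text
time_s: 22.95
position: [0.5173, -0.3328, 0.2946]
eef_rot: [[0.123, 0.002, 0.992], [-0.992, -0.002, 0.123], [0.002, -1.0, 0.002]]
wrist_force: [-0.7, -0.6, -0.6]
grip_width: 0.0301
```

Run:
```python
from br import *
im=snap('scene','l.png');print(bright(im,(140,100,310,280)))
im=snap('top','b4.png',(180,60,420,240),3.3);exec(open('meas.py').read().split("if __name__")[0])
rect((R-B>3)&(R>110),(205,105,330,240),.115,'board')
```

```text
(3452.0, [[260, 199], [186, 223], [152, 186], [223, 167], [257, 193]])
board px [270.5 153. ] ctr [620.8 -53.8] sides [204. 173. 204. 170.] pts [[721.0, 34.0], [724.0, -139.0], [521.0, -140.0], [517.0, 30.0]]
```

View pics/b4.png

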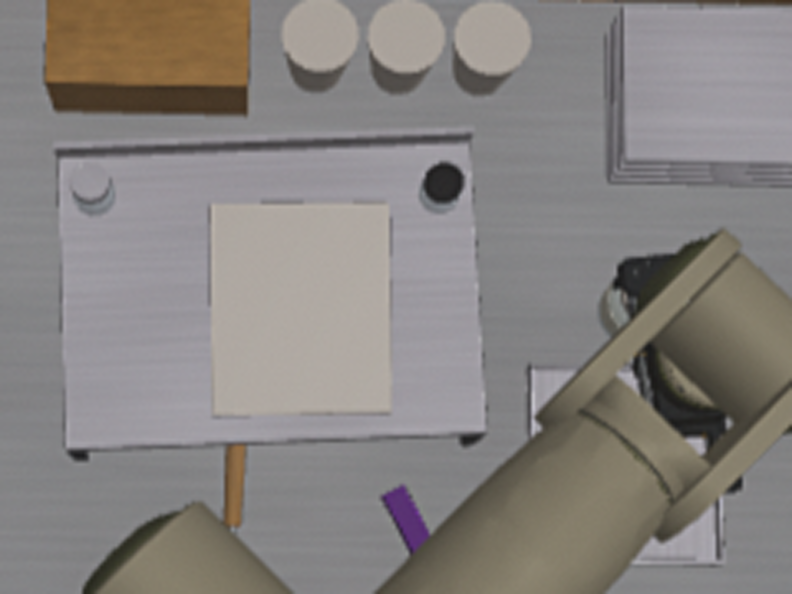

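The board is turned over and wholly on the worktop: plain end x≈519, corners x 517–724, y −140..34. Next is the bar: centre (485,−373), long axis 25°, so the jaws go at −65°.

Call:
arm_command:
  moves: [-8,-10,-10,-9,-8,-10,-20,-9,-8,-10,-30,-9,-8,-11,-30,-9,0,0,-30,-9,0,0,-30,-9,0,0,-20,-9,0,0,0,-9]
  fingers: 46

```text
time_s: 24.05
position: [0.487, -0.3722, 0.1223]
eef_rot: [[-0.908, -0.001, 0.419], [-0.419, 0.001, -0.908], [0.0, -1.0, -0.001]]
wrist_force: [-0.2, 0.5, 0.5]
grip_width: 0.0458
```

Run:
```python
from h import *
s=bot.observe();print(s['position'],s['eef_rot'][:2].tolist(),s['qpos'][5])
im=snap('scene','l.png');i=im.astype(int)
print(proj('scene',(.485,-.373,.024)),[proj('scene',(x/1000,y/1000,.024)).round().tolist() for x,y in [(542,-332),(554,-356),(428,-415),(417,-391)]])
cv2.imwrite('pics/a10.png',cv2.resize(im[90:220,110:300],None,fx=4,fy=4))
```

```text
[ 0.48700981 -0.37216958  0.12231408] [[-0.9078742109446768, -0.0006515123036493495, 0.4192421646653623], [-0.4192426496938074, 0.0010928093805003373, -0.9078735630281198]] 16.87715345260334
[193.60724254 154.11846835] [[183.0, 166.0], [176.0, 164.0], [203.0, 143.0], [210.0, 145.0]]
```

View pics/a10.png

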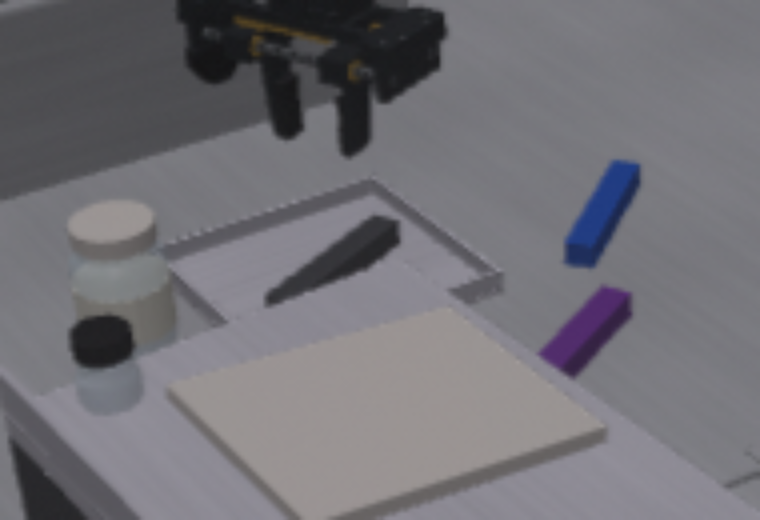

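Gripper aligned over the dark bar. I'll descend, grip and lift.

Call:
arm_command:
  moves: [-1,-1,-30,0,0,0,-30,0,0,0,-25,0,0,0,-15,0,0,0,-9,0,0,0,-6,0,0,0,0,0,0,0,0,0]

```text
time_s: 25.1
position: [0.4859, -0.3739, 0.0083]
eef_rot: [[-0.906, 0.001, 0.423], [-0.423, -0.001, -0.906], [-0.0, -1.0, 0.001]]
wrist_force: [0.5, -0.0, 0.2]
grip_width: 0.046
```

Call:
arm_command:
  moves: [0,0,0,0,0,0,0,0,0,0,0,0,0,0,0,0,0,0,20,0,0,0,50,0,0,0,60,0,0,0,60,0]
  fingers: 14

```text
time_s: 26.1
position: [0.4852, -0.373, 0.2004]
eef_rot: [[-0.906, -0.001, 0.423], [-0.423, 0.001, -0.906], [0.0, -1.0, -0.001]]
wrist_force: [0.8, -0.4, -4.0]
grip_width: 0.0238
```

Call:
arm_command:
  moves: [6,40,0,8.2,6,40,0,8.2,6,40,0,8.2,6,40,0,8.2,6,40,0,8.2,6,40,0,8.2,6,40,0,8.2,9,39,0,8.2]

```text
time_s: 27.1
position: [0.5362, -0.053, 0.1985]
eef_rot: [[0.016, -0.0, 1.0], [-1.0, 0.0, 0.016], [-0.0, -1.0, -0.0]]
wrist_force: [0.2, 0.2, -4.7]
grip_width: 0.024
```

Run:
```python
from h import *
s=bot.observe();print(s['position'],s['eef_rot'][:2].tolist(),s['wrist_force'],s['grip_width'])
```

```text
[ 0.53620137 -0.05303367  0.19853132] [[0.016036327221826983, -0.0004015536429755702, 0.9998713292038662], [-0.9998713839675065, 0.000221035959536335, 0.01603641686936444]] [ 0.15975286  0.21400033 -4.74066368] 0.024020305159300936
```

Call:
arm_command:
  moves: [0,0,-30,0,0,0,-25,0,0,0,-15,0,0,0,-6,0,0,0,-3,0,0,0,-2,0,0,0,0,0,0,0,0,0]

```text
time_s: 28.1
position: [0.537, -0.0548, 0.1189]
eef_rot: [[0.011, 0.002, 1.0], [-1.0, -0.001, 0.011], [0.001, -1.0, 0.002]]
wrist_force: [-7.2, 1.3, 9.8]
grip_width: 0.0236
```

Call:
arm_command:
  moves: [0,0,-1,0,0,0,0,0,0,0,0,0,0,0,0,0,0,0,0,0,0,0,20,0,0,0,40,0,0,0,50,0]
  fingers: 40

```text
time_s: 29.1
position: [0.5366, -0.0546, 0.2269]
eef_rot: [[0.011, -0.0, 1.0], [-1.0, 0.0, 0.011], [-0.0, -1.0, -0.0]]
wrist_force: [1.3, -0.1, -0.2]
grip_width: 0.0396
```

Call:
arm_command:
  moves: [-10,45,20,0,-10,45,10,0,-10,50,0,0,-10,50,0,10,0,50,0,10,0,50,0,10,0,50,0,10,0,40,0,10]
  fingers: 82

```text
time_s: 30.1
position: [0.4966, 0.3274, 0.2562]
eef_rot: [[0.777, 0.001, 0.629], [-0.629, 0.001, 0.777], [0.001, -1.0, 0.001]]
wrist_force: [-0.0, -0.3, -0.3]
grip_width: 0.0819
```

Run:
```python
from h import *
snap('top','b5.png',(180,100,340,240),4.5)
exec(open('meas.py').read().split("if __name__")[0])
rect((R-B>3)&(R>110),(205,105,330,240),.115,'board')
rect((R<100)&(R>20),(230,160,310,185),.134,'bar')
rect((R>110),(118,172,150,193),.040,'tinA');rect((R>110),(118,193,150,214),.040,'tinB')
```

```text
board px [270.5 153. ] ctr [620.8 -53.8] sides [204. 173. 204. 170.] pts [[721.0, 34.0], [724.0, -139.0], [521.0, -140.0], [517.0, 30.0]]
bar px [271.  178.5] ctr [536.3 -55.9] sides [ 22. 135.  22. 135.] pts [[546.0, 12.0], [548.0, -123.0], [527.0, -123.0], [524.0, 11.0]]
tinA px [134.6 182. ] ctr [531.6 384. ] sides [73. 30. 74. 30.] pts [[564.0, 408.0], [571.0, 379.0], [499.0, 360.0], [493.0, 389.0]]
tinB px [131.5 199.8] ctr [473.2 391. ] sides [46. 91. 46. 91.] pts [[491.0, 440.0], [501.0, 349.0], [455.0, 343.0], [445.0, 433.0]]
```

View pics/b5.png

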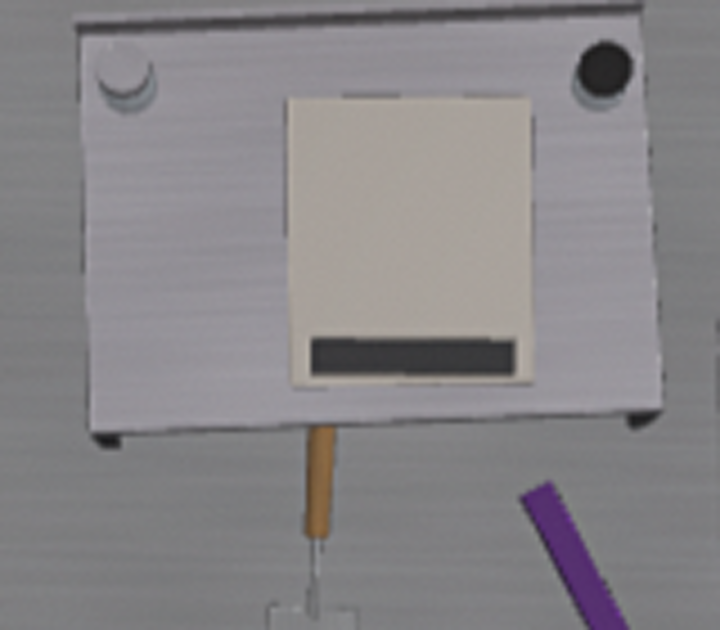

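The bar lies across the plain end, centre (536,−56). Now I check the tins in the scene view, since the arm blocks the top one.

```bash
cat > tins.py <<'E'
from h import *
def tins(show=True):
    im=snap('scene','l.png');i=im.astype(int)
    m=((i.min(2)>105)).astype(np.uint8);k=np.zeros_like(m);k[265:360,325:460]=m[265:360,325:460]
    k=cv2.morphologyEx(k,cv2.MORPH_OPEN,np.ones((3,3)))
    for c in cv2.findContours(k,0,1)[0]:
        if cv2.contourArea(c)<100: continue
        r=cv2.minAreaRect(c);p=onz('scene',r[0],.029)*1000
        print('tin area',cv2.contourArea(c),'px',np.round(r[0]),np.round(r[1]),round(r[2]),'->',np.round(p))
E
python3 - <<'E'
from tins import *
tins();print('pred',proj('scene',(.521,.387,.029)),proj('scene',(.465,.383,.029)))
print(bot.observe()['qpos'])
E
```

```text
tin area 551.5 px [441. 346.] [27. 36.] 90 -> [456. 509.  29.]
tin area 557.0 px [344. 344.] [29. 34.] 90 -> [599. 406.  29.]
tin area 1196.5 px [373. 306.] [31. 47.] 50 -> [488. 369.  29.]
tin area 1092.0 px [432. 284.] [38. 53.] 90 -> [344. 398.  29.]
tin area 316.5 px [340. 274.] [18. 30.] 90 -> [480. 266.  29.]
pred [367.2011528  318.78195124] [385.99053841 304.87554564]
[ 2.22207290e+01  2.62987546e+01  7.12960221e+01  4.10174381e-02
  8.23415179e+01 -2.88357638e+01]
```

Call:
arm_command:
  moves: [-25,-10,0,5,-25,-10,0,5,-25,-10,0,5,-25,-10,0,5,-25,-10,0,5,-25,-10,0,5,-25,-10,0,5,-25,-10,0,4]

```text
time_s: 31.2
position: [0.2962, 0.2446, 0.2561]
eef_rot: [[1.0, 0.001, 0.006], [-0.006, 0.0, 1.0], [0.001, -1.0, 0.0]]
wrist_force: [0.2, 0.2, 0.1]
grip_width: 0.0821
```

```bash
cat > tins.py <<'E'
from h import *
def tins():
    im=snap('top','t.png');i=im.astype(int);m=(i.min(2)>105).astype(np.uint8);k=np.zeros_like(m);k[174:234,105:167]=m[174:234,105:167]
    k=cv2.morphologyEx(k,cv2.MORPH_OPEN,np.ones((3,3)))
    for c in cv2.findContours(k,0,1)[0]:
        if cv2.contourArea(c)<80: continue
        p=cv2.boxPoints(cv2.minAreaRect(c));P=np.array([onz('top',q,.04)[:2] for q in p])*1000
        e=[P[1]-P[0],P[2]-P[1]];e=max(e,key=np.linalg.norm)
        print('tin',np.round(P.mean(0),1),'sides',np.round(np.linalg.norm(P-np.roll(P,1,0),axis=1)[:2]),'axis deg',round(np.degrees(np.arctan2(e[1],e[0]))%180,1),cv2.contourArea(c))
E
python3 -c "
from tins import *
tins()"
```

```text
tin [467.7 382.7] sides [42. 58.] axis deg 91.1 209.0
tin [523.2 387.1] sides [43. 62.] axis deg 91.1 209.0
```

Both tins are in place, (468,384) and (523,388), with axes along y. I'll pick the nearer one by its ends.

Call:
arm_command:
  moves: [43,35,0,0,43,35,0,0,43,35,0,0,43,34,0,1,0,0,-50,0,0,0,-50,0,0,0,-40,0,0,0,-30,0]

```text
time_s: 32.25
position: [0.4691, 0.3838, 0.084]
eef_rot: [[1.0, -0.0, -0.008], [0.008, -0.0, 1.0], [-0.0, -1.0, -0.0]]
wrist_force: [0.2, -0.3, -0.8]
grip_width: 0.0821
```

Call:
arm_command:
  moves: [0,0,-30,0,0,0,-25,0,0,0,-12,0,0,0,-8,0,0,0,0,0,0,0,0,0,0,0,0,0,0,0,0,0]

```text
time_s: 33.25
position: [0.4688, 0.3845, 0.011]
eef_rot: [[1.0, 0.0, -0.011], [0.011, 0.0, 1.0], [0.0, -1.0, 0.0]]
wrist_force: [-0.3, -0.0, -0.6]
grip_width: 0.0819
```

Call:
arm_command:
  moves: [0,0,0,0,0,0,0,0,0,0,0,0,0,0,0,0,0,0,20,0,0,0,50,0,0,0,60,0,0,0,60,0]
  fingers: 50

```text
time_s: 34.25
position: [0.4682, 0.3844, 0.2039]
eef_rot: [[1.0, 0.001, -0.011], [0.011, 0.001, 1.0], [0.001, -1.0, 0.001]]
wrist_force: [1.0, 0.0, -1.3]
grip_width: 0.0619
```

Call:
arm_command:
  moves: [13,-55,0,0.5,13,-55,0,0,13,-55,0,0,13,-55,0,0,13,-55,0,0,13,-55,0,0,13,-55,0,0,14,-55,0,0]

```text
time_s: 35.25
position: [0.5738, -0.0572, 0.2021]
eef_rot: [[1.0, 0.001, -0.02], [0.02, 0.0, 1.0], [0.001, -1.0, 0.0]]
wrist_force: [0.8, 0.9, -1.8]
grip_width: 0.0622
```

Call:
arm_command:
  moves: [0,0,0,0,0,0,-25,0,0,0,-25,0,0,0,-18,0,0,0,-8,0,0,0,-3,0,0,0,0,0,0,0,0,0]

```text
time_s: 36.25
position: [0.5747, -0.0553, 0.1232]
eef_rot: [[1.0, 0.003, -0.02], [0.02, -0.0, 1.0], [0.003, -1.0, -0.0]]
wrist_force: [4.9, 1.6, 4.8]
grip_width: 0.0617
```

Contact made. I'll release, rise, and return toward the crate for the second tin.

Call:
arm_command:
  moves: [0,0,0,0,0,0,0,0,0,0,0,0,0,0,0,0,0,0,0,0,0,0,20,0,0,0,40,0,0,0,50,0]
  fingers: 80

```text
time_s: 37.25
position: [0.5732, -0.0555, 0.2323]
eef_rot: [[1.0, -0.002, -0.02], [0.02, 0.001, 1.0], [-0.002, -1.0, 0.001]]
wrist_force: [-0.3, -0.2, -0.6]
grip_width: 0.0805
```

Call:
arm_command:
  moves: [-25,40,0,0,-25,45,0,0,-25,45,0,0,-25,40,0,0,-25,40,0,0,-25,40,0,0,-25,40,0,0,-25,30,0,0]

```text
time_s: 38.25
position: [0.3726, 0.2656, 0.2318]
eef_rot: [[1.0, 0.0, -0.021], [0.021, 0.0, 1.0], [0.0, -1.0, 0.0]]
wrist_force: [0.9, 0.6, -0.3]
grip_width: 0.0797
```

```bash
cat > fin.py <<'E'
from tins import *
tins()
exec(open('meas.py').read().split("if __name__")[0])
rect((R<100)&(R>20),(235,165,310,190),.134,'bar')
cv2.imwrite('pics/fin.png',cv2.resize(cv2.imread('pics/raw_top.png')[100:240,90:340],None,fx=3,fy=3))
rect((R-B<3)&(R>105),(240,130,305,185),.15,'tinsboard')
rect((R-B>3)&(R>110),(205,105,330,240),.115,'board')
s=bot.observe();print(s['time_s'],s['position'])
E
python3 fin.py
```

```text
tin [523.2 387.1] sides [43. 62.] axis deg 91.1 210.0
bar px [271. 178.] ctr [537.9 -55.9] sides [135.  29. 136.  29.] pts [[524.0, 12.0], [553.0, 12.0], [552.0, -124.0], [522.0, -123.0]]
tinsboard px [301. 157.] ctr [ 602.5 -145.9] sides [168.  18. 168.  18.] pts [[686.0, -136.0], [686.0, -155.0], [519.0, -156.0], [518.0, -137.0]]
board px [270.5 153. ] ctr [620.8 -53.8] sides [204. 173. 204. 170.] pts [[721.0, 34.0], [724.0, -139.0], [521.0, -140.0], [517.0, 30.0]]
38.3 [0.37024897 0.26777492 0.23189761]
```

View pics/fin.png

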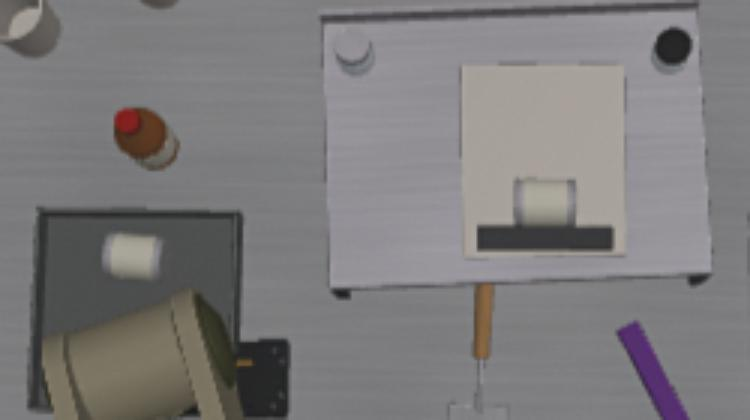

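The first tin rests against the bar: fin.png (545,204), bar at (545,238). The second tin is still at (523,388), so I'll pick it next.

Call:
arm_command:
  moves: [40,32,0,0,40,32,0,0,40,32,0,0,32,24,0,0,0,0,-40,0,0,0,-50,0,0,0,-40,0,0,0,-30,0]

```text
time_s: 39.3
position: [0.5253, 0.3839, 0.0697]
eef_rot: [[1.0, -0.002, -0.02], [0.02, -0.001, 1.0], [-0.002, -1.0, -0.001]]
wrist_force: [0.4, 0.7, -0.1]
grip_width: 0.0799
```

Call:
arm_command:
  moves: [0,0,-30,0,0,0,-19,0,0,0,-8,0,0,0,-4,0,0,0,0,0,0,0,0,0,0,0,0,0,0,0,0,0]

```text
time_s: 40.3
position: [0.5257, 0.3844, 0.011]
eef_rot: [[1.0, 0.0, -0.02], [0.02, 0.0, 1.0], [0.0, -1.0, 0.0]]
wrist_force: [-0.7, -0.1, -0.2]
grip_width: 0.08
```

Call:
arm_command:
  moves: [0,0,0,0,0,0,0,0,0,0,0,0,0,0,0,0,0,0,20,0,0,0,50,0,0,0,60,0,0,0,60,0]
  fingers: 50

```text
time_s: 41.3
position: [0.5253, 0.3842, 0.204]
eef_rot: [[1.0, 0.001, -0.02], [0.02, 0.0, 1.0], [0.001, -1.0, 0.0]]
wrist_force: [0.7, 0.2, -1.6]
grip_width: 0.0629
```

Run:
```python
from h import *
im=cv2.imread('pics/raw_top.png')
print([ (v,im[v,272].tolist()) for v in range(156,184)])
for x in (.572,.574,.576): print(x,proj('top',(x+.024,-.055,.1415)),proj('top',(x,-.055,.1655)))
```

```text
[(156, [155, 162, 168]), (157, [155, 162, 169]), (158, [156, 161, 169]), (159, [148, 155, 161]), (160, [131, 140, 144]), (161, [144, 154, 157]), (162, [151, 162, 166]), (163, [155, 166, 170]), (164, [156, 168, 172]), (165, [157, 169, 172]), (166, [157, 169, 171]), (167, [155, 168, 172]), (168, [154, 164, 168]), (169, [148, 159, 162]), (170, [143, 154, 157]), (171, [136, 146, 149]), (172, [126, 136, 138]), (173, [116, 125, 127]), (174, [99, 106, 108]), (175, [72, 76, 77]), (176, [58, 57, 57]), (177, [60, 57, 58]), (178, [59, 56, 57]), (179, [59, 57, 57]), (180, [59, 57, 56]), (181, [58, 56, 56]), (182, [59, 58, 57]), (183, [100, 104, 108])]
0.572 [271.07784517 158.86461403] [271.23868135 165.13042815]
0.574 [271.08715759 158.22327904] [271.24813635 164.47621172]
0.576 [271.09646678 157.58216645] [271.257588  163.8222263]
```

Call:
arm_command:
  moves: [12,-55,0,0,12,-55,0,0,12,-55,0,0,12,-55,0,0,12,-55,0,0,12,-55,0,0,12,-55,0,0,12,-55,0,0]

```text
time_s: 42.3
position: [0.6218, -0.0574, 0.2022]
eef_rot: [[1.0, 0.001, -0.02], [0.02, -0.0, 1.0], [0.001, -1.0, -0.0]]
wrist_force: [-0.1, -0.5, -1.9]
grip_width: 0.0628
```

Call:
arm_command:
  moves: [0,0,0,0,0,0,-25,0,0,0,-25,0,0,0,-15,0,0,0,-7,0,0,0,-3,0,0,0,0,0,0,0,0,0]

```text
time_s: 43.3
position: [0.6226, -0.0553, 0.1283]
eef_rot: [[1.0, 0.004, -0.02], [0.02, -0.0, 1.0], [0.004, -1.0, -0.0]]
wrist_force: [0.8, -0.0, 9.4]
grip_width: 0.0626
```

Call:
arm_command:
  moves: [0,0,1,0,0,0,0,0,0,0,0,0,0,0,0,0,0,0,0,0,0,0,20,0,0,0,40,0,0,0,50,0]
  fingers: 80

```text
time_s: 44.3
position: [0.6212, -0.0556, 0.2372]
eef_rot: [[1.0, -0.002, -0.02], [0.02, 0.001, 1.0], [-0.002, -1.0, 0.001]]
wrist_force: [0.8, 0.3, -0.4]
grip_width: 0.0798
```

Call:
arm_command:
  moves: [-35,35,10,0,-35,40,0,0,-35,45,0,0,-35,45,0,0,-35,40,0,0,-35,40,0,0,-30,40,0,0,-25,30,0,0]

```text
time_s: 45.3
position: [0.3554, 0.2606, 0.2469]
eef_rot: [[1.0, 0.0, -0.021], [0.021, 0.0, 1.0], [0.0, -1.0, 0.0]]
wrist_force: [0.4, 0.0, 1.3]
grip_width: 0.0799
```

```bash
python3 fin.py
python3 - <<'E'
from h import *
im=cv2.imread('pics/raw_top.png');print([(v,int(im[v,272,2])) for v in range(138,186)])
# scene check: predicted tin silhouettes (cream label) and bystanders vs first
i=read_camera('scene')[:,:,::-1].astype(int);cv2.imwrite('pics/s_end.png',i.astype(np.uint8))
for n,P in [('t1',(.571,-.055,.1655)),('t2',(.620,-.055,.170)),('bar',(.537,-.055,.133))]:
    u=proj('top',P).round().astype(int);w=proj('scene',P).round().astype(int);print(n,u,im[u[1],u[0]],w,i[w[1],w[0]])
# columns extents of tins in top rows
for v in (150,166):
    r=im[v].astype(int);g=np.abs(np.diff(r[235:310,0]));print(v,[(235+k,int(x)) for k,x in enumerate(g) if x>12])
b=cv2.imread('pics/b0.png');b=cv2.resize(b,(512,384),interpolation=cv2.INTER_AREA)
d=(cv2.absdiff(b,im).max(2)>40).astype(np.uint8);d=cv2.morphologyEx(d,cv2.MORPH_OPEN,np.ones((3,3)))
for c in cv2.findContours(d,0,1)[0]: print('diff',cv2.boundingRect(c))
E
```

```text
bar px [271. 178.] ctr [537.9 -55.9] sides [ 31. 135.  31. 135.] pts [[552.0, 12.0], [555.0, -123.0], [524.0, -123.0], [521.0, 11.0]]
tinsboard px [301. 157.] ctr [ 602.5 -145.9] sides [168.  18. 168.  18.] pts [[686.0, -136.0], [686.0, -155.0], [519.0, -156.0], [518.0, -137.0]]
board px [270.5 153. ] ctr [620.8 -53.8] sides [204. 173. 204. 170.] pts [[721.0, 34.0], [724.0, -139.0], [521.0, -140.0], [517.0, 30.0]]
45.35 [0.35317274 0.26271606 0.24701693]
[(138, 169), (139, 168), (140, 169), (141, 169), (142, 169), (143, 161), (144, 149), (145, 161), (146, 169), (147, 172), (148, 174), (149, 173), (150, 172), (151, 171), (152, 166), (153, 162), (154, 156), (155, 147), (156, 135), (157, 124), (158, 112), (159, 121), (160, 147), (161, 158), (162, 166), (163, 170), (164, 171), (165, 173), (166, 173), (167, 172), (168, 170), (169, 164), (170, 159), (171, 153), (172, 141), (173, 129), (174, 116), (175, 92), (176, 58), (177, 57), (178, 58), (179, 57), (180, 57), (181, 55), (182, 56), (183, 102), (184, 165), (185, 143)]
t1 [271 165] [159 171 174] [222 169] [162 167 171]
t2 [272 149] [158 170 173] [204 174] [163 168 171]
bar [271 178] [61 58 57] [235 176] [87 81 82]
150 [(242, 31), (243, 37), (260, 16), (262, 13), (282, 13), (297, 27), (298, 18)]
166 [(260, 27), (297, 14)]
diff (213, 380, 5, 4)
diff (214, 367, 8, 10)
diff (279, 360, 9, 19)
diff (216, 351, 6, 4)
diff (79, 326, 4, 3)
diff (57, 294, 10, 10)
diff (155, 269, 4, 3)
diff (115, 238, 42, 30)
diff (105, 228, 8, 9)
diff (4, 219, 209, 165)
diff (114, 217, 37, 20)
diff (149, 212, 13, 25)
diff (156, 207, 7, 7)
diff (125, 196, 19, 13)
diff (355, 182, 25, 40)
diff (125, 178, 18, 14)
diff (249, 172, 46, 12)
diff (279, 157, 3, 4)
diff (261, 155, 4, 4)
diff (231, 128, 42, 8)
```

Tin–tin and tin–bar contacts are visible (shadow rows 158 and 175). Apart from the arm, only the board, bar and tins differ from the first picture. I'll wait a second and recheck before handing in.

Call:
arm_command:
  moves: [0,0,0,0,0,0,0,0,0,0,0,0,0,0,0,0,0,0,0,0,0,0,0,0,0,0,0,0,0,0,0,0]

```text
time_s: 46.4
position: [0.3567, 0.2594, 0.2467]
eef_rot: [[1.0, 0.0, -0.02], [0.02, 0.0, 1.0], [0.0, -1.0, 0.0]]
wrist_force: [0.0, -0.7, -0.5]
grip_width: 0.0803
```

Run:
```python
from h import *
a=cv2.imread('pics/raw_top.png');s=cv2.imread('pics/s_end.png')
b=read_camera('top')[:,:,::-1];c=read_camera('scene')[:,:,::-1]
d1=(cv2.absdiff(a,b.copy())[90:230,190:420].max(2)>12).sum();d2=(cv2.absdiff(s,c.copy())[110:290,110:330].max(2)>12).sum();print(d1,d2)
if d1<15 and d2<15: print(bot.hand_in())
```

```text
0 0
the job is handed in; nothing more can be done
None
```

The job is done and handed in at about 46 s on the robot's clock.

**What I did**
- **Slide:** I pulled the board by its strip until its plain end stood roughly 30 mm past the front edge.
- **Turn-over:** The tool can only turn about the vertical, so I could not get under that end as the task describes. Instead I pinched the strip at one end and rolled the board up onto its side edge. I then carried it inward and lowered it strip-down against the fingers.
- **Push back:** Carrying it inward left the board wholly on the worktop, with its plain end about 25 mm inside the front edge, so no separate push was needed.
- **Bar and tins:** I laid the dark steel bar across the plain end, then the two tins from the crate by their ends. They lie across the slope, the first against the bar and the second against the first.

**Last checks**
- The board's corners were at x 517–724 and y −140 to 34 mm.
- The bar and both tins were where I meant them to be, and neither camera showed any change in the worktop area over the last second.
- In the top view, nothing but the board, bar, tins and arm differed from the start; anything under the arm could not be compared.
- Depth from the board's corners in the scene camera read about 30 mm too far while the board was upright. I corrected for this using the gripper's own position.
- I did not measure the final slope. I took the strip to be underneath from how the board was lowered.

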